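# Hold a turned pin lengthwise in the measuring stand

## Task

Set the turned pin up in the measuring stand. It stands upright, so first lay it down across the two V-blocks and let go, then take it again from above and lay it on the stand's two roller rests, thin end toward the tall fixed headstock, and let go. Then slide the tailstock up by its finger grip until the pin is against the headstock's spindle and the sprung tip nips it gently, pressed in about halfway (5 to 6 N), and let go; last, press the clamp lever right down so that the setting stays. Do not drive the tip solid, and leave the ring gauge, plug gauge and micrometer where they lie.

Things in the scene. Friction and masses are not known exactly. Their poses are not given: they have to be found in the camera images.
- pin: The turned aluminium pin, 125 mm long, 0.14 kg. At the start it stands upright on its wide end. Origin: centre of the wide end's face; z runs along the pin to the thin end. Body 24 mm in diameter from z = 0 to 95 mm (fine groove at 62 mm), then a thin journal 16 mm in diameter from 95 to 125 mm.
- pin_middle (a point): Point on the pin's axis 55 mm from the wide end: the centre of mass and a good place to grip.
- pin_thin_end (a point): Centre of the thin end's face.
- stand: The measuring stand, fixed: grey base 84 x 340 mm with a steel rail (top 26 mm up) along it. Origin: centre of the base's underside; y runs along the rail toward the headstock, x across it toward the robot's side, z up. The measuring axis is the line x = 0, z = 60 mm. A pin lying on its rests with its thin end at y = 113 mm clears spindle and tailstock.
- low_rest (a point): Roller rest for the pin's 24 mm body (stand y = 10 mm); this point is on the measuring axis above its middle. Two 18 mm rollers side by side 26 mm apart, their tops at z 52 mm; the rest is 50 mm wide (x) and 16 mm long (y).
- high_rest (a point): Same kind of rest for the pin's 16 mm journal (stand y = 105 mm); point on the measuring axis; roller tops at z 58 mm. With body and journal on their own rollers the pin lies level, its axis on the measuring axis. Between the rests there is free room down to z = 26 mm.
- headstock_face (a point): Point of the measuring axis in the headstock's face (stand y = 130 mm). The headstock is 62 x 44 mm and 114 mm high. A 10 mm steel spindle stands out of the face along the measuring axis by 8 to 13 mm (its end between stand y = 117 and 122 mm): set differently each time, locked, not measured.
- tailstock: Tailstock on the rail, axes as the stand's; origin on the rail's centre line at the base's underside. Slides along y from -124 mm (back) to -29 mm in the stand, stays where left: about 10 N drag either way. 62 x 60 mm, column to z 79 mm. An 11 mm sprung tip on the measuring axis, its face 44 mm ahead (+y) of the origin, yields up to 6 mm at 2 N per mm without preload, then is solid.
- tailstock_grip (a point): Centre of the tailstock's black finger grip, a ribbed upright fin 30 mm (x) by 14 mm (y) and 32 mm high (z 79 to 111 mm above the table).
- clamp_lever (a joint): Angle of the tailstock's clamp lever, rad: 0 = released (leaning up 50 degrees above level toward the stand's +x), 0.8 = clamped (pressed down, nearly level). Axis along the stand's y at x = 38, z = 40 mm; takes about 4 to 7 N at its ball (a press from above will do), stays where left. Clamped, a brake shoe holds the tailstock fast.
- lever_ball (a point): Centre of the lever's black ball, 18 mm in diameter, 52 mm from the lever's axis.
- v_block_a: Loose steel V-block, 45 mm long (its x, along the groove), 44 wide, 36 high, 0.38 kg; origin: centre of the underside. The 90 degree groove has its bottom line 15 mm above the table: the pin's 24 mm body would lie in it with its axis 32 mm up.
- v_block_b: Second, equal V-block in line with the first, 99 mm further along v_block_a's x: a clear gap of 54 mm between them, so that a pin bridging both can be gripped in the middle.
- ring_gauge: Steel ring gauge, 52 mm across, 18 high, lying flat; to be left where it is. Origin: centre of the underside.
- plug_gauge: Plug gauge with hexagon handle, 104 mm long, lying flat; to be left where it is. Origin: centre of the underside.
- micrometer: Micrometer, 161 mm long, lying flat; to be left where it is. Origin: centre of the underside.

How it is judged:
On the way, in this order (a step that is already met when the one before it is completed fails the run):
1. the pin lies in the two V-blocks, bridging the gap, let go (x of pin_middle in the frame of v_block_a between 0.02 and 0.08 m and y of pin_middle in the frame of v_block_a between -0.005 and 0.005 m and z of pin_middle in the frame of v_block_a between 0.027 and 0.038 m and angle between the z axis of pin and the x axis of v_block_a, either way round below 0.12 rad and contact force between the fingers and pin below 0.1 N), for 0.2 s.
2. the pin lies on both roller rests, thin end toward the headstock, let go (x of pin_middle in the frame of stand between -0.003 and 0.003 m and z of pin_middle in the frame of stand between 0.057 and 0.063 m and y of pin_thin_end in the frame of stand between 0.098 and 0.125 m and angle between the z axis of pin and the y axis of stand, either way round below 0.04 rad and contact force between the fingers and pin below 0.1 N), for 0.2 s.
3. the sprung tip nips the pin with 3.5 to 7.5 N against the spindle, finger grip let go, lever still up (x of pin_middle in the frame of stand between -0.003 and 0.003 m and z of pin_middle in the frame of stand between 0.057 and 0.063 m and y of pin_thin_end in the frame of stand between 0.098 and 0.125 m and angle between the z axis of pin and the y axis of stand, either way round below 0.04 rad and contact force between tailstock and pin between 3.5 and 7.5 N and value of joint clamp_lever below 0.3 rad and contact force between the fingers and tailstock below 0.1 N), for 0.2 s.
At the end, for the whole second after the job is handed in: The pin lies at rest on both rollers with its thin end toward the headstock (middle within 3 mm of the measuring axis, within 0.04 rad of the rail), the tip still presses on it with 3.5 to 7.5 N, the clamp lever is down beyond 0.72 rad, everything is let go (all of step 2 and contact force between tailstock and pin between 3.5 and 7.5 N and value of joint clamp_lever above 0.72 rad and linear speed of tailstock below 0.005 m/s and linear speed of pin below 0.01 m/s); the robot touches nothing.
It fails at once if the sprung tip is driven solid against the pin (more than 16 N) (contact force between tailstock and pin above 16 N).
It fails at once if the ring gauge, plug gauge or micrometer is pushed more than 30 mm from its place (distance of any of ring_gauge, plug_gauge, micrometer from where it was at the start of the episode above 0.03 m).
It also fails if it takes over 69 s, if anything falls off the work surface, if the arm or the gripper's body presses on something with over 40 N, if the wrist force passes 120 N, or if a joint passes its speed limit or range.

## Robot

A 6-joint arm with a two-finger parallel gripper is mounted at the origin on a cart in front of the work surface, level with it; the furniture and walls round the work are solid. World frame = base frame: x ahead of the robot, y to its left, z up, the work surface at z = 0. Lengths are in m, angles in rad, forces in N, time in s.
With the tool pointing down it reaches from about 0.375 to 0.9 m from the base axis. Payload 3.1 kg.
Tool frame: the origin (TCP) lies on the centre line of the jaws, within the pads' length; the fingertips stand 22 mm ahead of it and the grasp point (between the pads) lies 3 mm ahead of it; z points along the fingers, y is the line along which they close (so a half turn about z gives the same grasp; the last joint's range is limited). The gripper opens to 85 mm and grips with 20 to 120 N. Pads are 22 mm wide; open, the fingers measure 114 mm over their backs; the gripper's body (76 mm by 85 mm) begins 54 mm behind the grasp point. The pads swing forward as they close: fully open they stand 13 mm farther back than shut.
Start: joints at [-1.468, 0.527, 1.433, -0, 1.181, -0.178], TCP at [0.174, -0.6, 0.253] pointing down, gripper open.
Joint ranges: [-3.08, 3.08], [-0.75, 2.2], [0.22, 2.44], [-1.43, 4.57], [0, 2.65], [-2.85, 2.85]. Speed limits (rad/s): [2.79, 2.79, 3.14, 3.14, 3.14, 3.14].

## Interface

Orientations are given as a unit quaternion [x, y, z, w].
In Python, from station import manip gives the robot as it stands.
- The arm moves only by the shell command python3 drive.py [FORCE], which reads ROWS from standard input. ROWS is a JSON list of rows, 1 to 20 of them, each of 5 numbers: dx, dy, dz in units of 5 mm, then a turn about the tool's z in units of 0.05 rad, then the opening from 0.0 (shut) to 1.0 (fully open); each row is the pose to reach, as a shift and turn from the pose commanded when the command began, along the tool's axes at that moment; what a row does not reach only later rows make up. A row lasts 1/10 s, in which the tool goes at most 0.05 m and 0.15 rad, less where a joint would pass 70% of its speed; a pose out of reach is approached as far as the arm can. The fingers move at their own pace and stop on an object; FORCE is the grip in N (left out, the last holds). Time passes only in rows, so rows that do not move let the fingers close. It prints the time, the measured TCP pose, the force, the opening and the grip force at its end. Input that does not fit is refused with a message, and nothing moves.
- manip.sense(): the state, without advancing time (a new reading comes with each control period).
- manip.snapshot(name): name is "side" or "top"; returns a dict with "pixels" (420x560x3 uint8, red, green, blue), "range_z" (420x560 float32, m along the optical axis (not along the pixel's ray), 0 where there is no reading), "fov_y" (degrees; the focal length in pixels is half the picture's height over the tangent of half this angle, whatever the lens; pixels are square), "cx", "cy" (the principal point, pixels), "R" (3x3) and "t" (3): a world point X has camera coordinates R X + t. Camera axes: x right, y down, z forward; pixel columns grow to the right and rows downward; lengths in m; the calibration is good to about 2 mm. A picture is of the moment at which its call begins.
- manip.sign_off(): hands the job in; it is judged then, once.
The state is a dict: "t": time; "q": joint angles; "qd": joint speeds; "tau": joint torques, N m; "tcp_pos": TCP position; "tool_rot": TCP orientation; "force": force on the tool from outside, world axes, zero at the start; "ft_torque": the same for the moment, N m; "finger_gap": opening from 0.0 (shut) to 1.0 (fully open); "gripper_force": force on a finger pad.
Only numpy, scipy, OpenCV 4.12 (cv2) and the standard library are available. Lean on these libraries where they do the work, as an engineer would, in place of code of your own. Each camera call takes 0.05 s, during which the arm holds its last target. There are 200 camera calls.

## Working session

There is one attempt and no reset: what is moved stays moved. The work goes in short steps, Python scripts to look and compute and a shell command to move; the robot and the scene stay as the last step left them, time stands still between calls to the robot, and variables do not carry over. Pictures are saved under pics/ and viewed, at most 10 in all, crops included, and the job is handed in when it is done.

```bash
ls; mkdir -p pics
cat > h.py <<'E'
import numpy as np, cv2
from station import manip
def snap(n,fn=None):
    s=manip.snapshot(n); np.savez(''+n+'.npz',**{k:np.array(v) for k,v in s.items()})
    if fn: cv2.imwrite('pics/'+fn,s['pixels'][...,::-1])
    return s
def load(n): return np.load(''+n+'.npz')
def cloud(s):
    f=210/np.tan(np.radians(float(s['fov_y']))/2); z=s['range_z']
    v,u=np.mgrid[:420,:560]
    c=np.stack([(u-s['cx'])/f*z,(v-s['cy'])/f*z,z],-1)
    W=(c-s['t'])@s['R']; W[z==0]=np.nan
    return W
def crop(n,fn,u0,u1,v0,v1,k):
    im=load(n)['pixels'][v0:v1,u0:u1,::-1]
    cv2.imwrite('pics/'+fn,cv2.resize(im,None,fx=k,fy=k,interpolation=cv2.INTER_CUBIC))
E
python3 - <<'E'
from h import *
a=snap('top','top0.png');b=snap('side','side0.png')
for s in(a,b): print(s['fov_y'],-np.array(s['R']).T@s['t'],np.round(s['R'],3).tolist())
print(manip.sense())
E
```

```text
drive.py
pics
station.py
47.029502107087886 [ 0.37524915 -0.04771857  1.28486635] [[0.014, -1.0, 0.019], [-0.993, -0.016, -0.119], [0.119, -0.017, -0.993]]
50.972722911053395 [ 0.5500981  -1.13154683  0.90877747] [[0.998, 0.063, 0.018], [0.053, -0.611, -0.79], [-0.038, 0.789, -0.613]]
{'t': 0.1, 'q': array([-1.46750544e+00,  5.28371357e-01,  1.43378244e+00,  2.10333672e-05,
        1.18143108e+00, -1.78501818e-01]), 'qd': array([-0.00063131, -0.00168958, -0.00274969,  0.00215036,  0.00028478,
        0.00022575]), 'tau': array([-3.73107214e-04, -4.43304384e+01, -1.78585839e+01, -2.76890714e-04,
        3.88385175e-03,  8.69364186e-06]), 'tcp_pos': array([ 0.17376711, -0.59972108,  0.25242995]), 'tool_rot': array([ 9.90090589e-01,  1.40426608e-01,  4.71689668e-05, -9.95039032e-04]), 'force': array([-0.74137911,  0.26342848, -0.25948154]), 'ft_torque': array([-0.00743911,  0.03399315,  0.04154089]), 'gripper_force': 0.0, 'finger_gap': 1.0010862067187665}
```

View pics/top0.png

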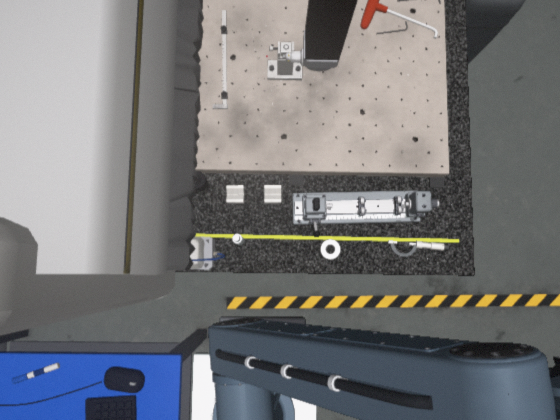

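View pics/side0.png

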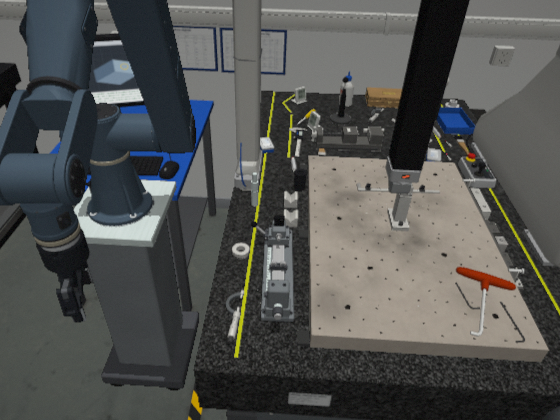

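The top view shows the V-blocks at (235,193) and (272,193), the pin's upright end at about (237,239), the stand at u 293–438, v 192–222 (tailstock on the left), and the ring at (330,249). The side view shows the pin near (255,190). I'll enlarge both.

```bash
python3 - <<'E'
from h import *
crop('top','topc.png',185,455,175,275,2.95)
crop('side','sidec.png',215,315,130,345,2.75)
W=cloud(load('top'))
for u,v in [(237,239),(235,193),(272,193),(316,205),(425,201),(330,249),(303,206),(300,222),(436,192),(420,243),(316,232)]:
    print(u,v,W[v,u].round(4))
E
python3 - <<'E'
import cv2
a=cv2.imread('pics/topc.png');b=cv2.imread('pics/sidec.png');print(a.shape,b.shape)
E
```

```text
237 239 [0.4424 0.0427 0.1265]
235 193 [0.5689 0.0586 0.0282]
272 193 [ 0.5712 -0.0386  0.0244]
316 205 [ 0.5294 -0.1475  0.1133]
425 201 [ 0.5441 -0.4174  0.1105]
330 249 [ 0.4268 -0.195   0.0017]
303 206 [ 0.5345 -0.1193  0.0506]
300 222 [ 0.4963 -0.1138  0.0155]
436 192 [ 0.5853 -0.483  -0.0009]
420 243 [ 0.4452 -0.43    0.0207]
316 232 [ 0.4653 -0.1504  0.0842]
(295, 796, 3) (591, 275, 3)
```

View pics/topc.png

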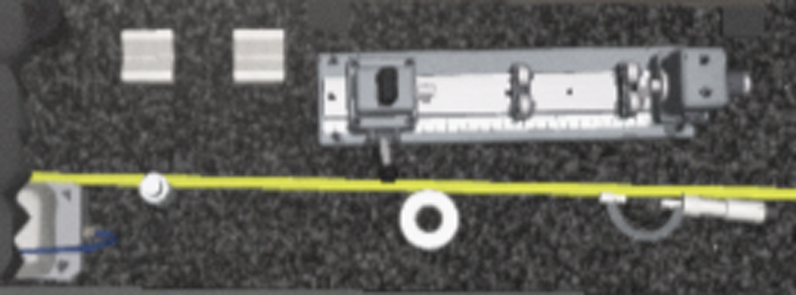

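View pics/sidec.png

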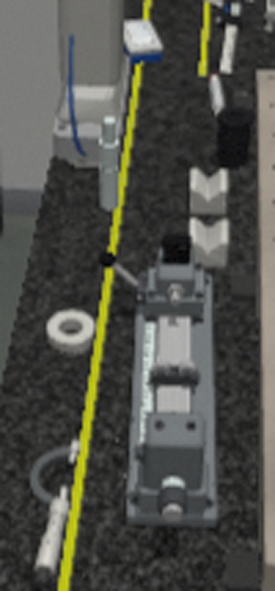

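The crops show the pin at crop (154,186), i.e. just in front of a grey box with a blue cable. The tailstock's lever is toward the robot and the headstock is at −y. Next I'll fit the poses from the point clouds and check the obstacles around the pin.

Run:
```python
from h import *
from scipy.optimize import least_squares
P={n:cloud(load(n)).reshape(-1,3) for n in('top','side')}
def sel(n,x0,x1,y0,y1,z0,z1):
    p=P[n];m=(p[:,0]>x0)&(p[:,0]<x1)&(p[:,1]>y0)&(p[:,1]<y1)&(p[:,2]>z0)&(p[:,2]<z1);return p[m]
for n in P:
    print(n)
    t=sel(n,.40,.48,.0,.075,.02,.135); 
    print('pin',len(t),t.min(0).round(3),t.max(0).round(3))
    tt=t[t[:,2]>.122]; print(' top',len(tt),tt.mean(0).round(4))
    b=t[(t[:,2]>.02)&(t[:,2]<.09)]
    if len(b)>8:
        r=least_squares(lambda c:np.hypot(b[:,0]-c[0],b[:,1]-c[1])-.012,[.44,.045],loss='soft_l1',f_scale=.002);print(' body',r.x,len(b))
    for nm,y0,y1 in(('B+',.03,.09),('B-',-.07,-.01)):
        q=sel(n,.53,.61,y0,y1,.012,.05)
        rr=cv2.minAreaRect((q[:,:2]*1000).astype(np.float32)); print(nm,len(q),rr,q[:,2].max())
    q=sel(n,.45,.62,-.50,-.08,.010,.024); rr=cv2.minAreaRect((q[:,:2]*1000).astype(np.float32)); print('base',len(q),rr, np.median(q[:,2]))
    q=sel(n,.45,.62,-.50,-.35,.105,.13);print('head',len(q),cv2.minAreaRect((q[:,:2]*1000).astype(np.float32)),np.median(q[:,2]))
    q=sel(n,.50,.60,-.25,-.08,.095,.125);print('grip',len(q),cv2.minAreaRect((q[:,:2]*1000).astype(np.float32)),np.median(q[:,2]))
    q=sel(n,.50,.60,-.25,-.08,.070,.085);print('tail',len(q),cv2.minAreaRect((q[:,:2]*1000).astype(np.float32)))
    q=sel(n,.44,.49,-.2,-.1,.06,.1);print('ball',len(q),q.mean(0),q.max(0))
    for y0 in np.arange(.06,.2,.02):
        q=sel(n,.30,.62,y0,y0+.02,.012,1.2)
        if len(q): print('obst y%.2f'%y0,len(q),q.min(0).round(3),q.max(0).round(3))
```

```text
top
pin 94 [0.436 0.034 0.023] [0.459 0.058 0.13 ]
 top 34 [0.447  0.0457 0.1263]
 body [0.44755716 0.04637376] 20
B+ 317 ((567.4384765625, 59.75598907470703), (44.00689697265625, 45.5256462097168), 0.9856104254722595) 0.04471104569184894
B- 299 ((569.049560546875, -38.621856689453125), (43.8682746887207, 42.38105010986328), 0.9126753807067871) 0.04274131258096649
base 2112 ((534.5130004882812, -290.717529296875), (415.6081237792969, 169.47573852539062), 89.83118438720703) 0.016861480310793167
head 333 ((545.32470703125, -411.42108154296875), (52.97984313964844, 40.73589324951172), 1.3840757608413696) 0.1140950729827713
grip 84 ((535.2311401367188, -148.13243103027344), (15.047212600708008, 29.31491470336914), 89.65119934082031) 0.11073545372650824
tail 243 ((535.5431518554688, -149.68431091308594), (38.92308044433594, 53.871864318847656), 1.3477776050567627)
ball 54 [ 0.4658862  -0.15023313  0.0801555 ] [ 0.48204856 -0.14311208  0.09107003]
obst y0.06 4976 [0.347 0.06  0.018] [0.589 0.08  1.093]
obst y0.08 46 [0.394 0.08  0.024] [0.588 0.099 0.12 ]
obst y0.10 188 [0.37  0.101 0.016]
[... 880 characters left out ...]
4157715, 16.09562873840332), 1.1136964559555054) 0.10703432946558608
tail 129 ((532.2913208007812, -151.72886657714844), (38.468833923339844, 52.64063262939453), 2.1263926029205322)
ball 46 [ 0.46356379 -0.15565466  0.07571923] [ 0.48175921 -0.14779046  0.08729492]
obst y0.06 59 [0.397 0.061 0.018] [0.583 0.08  0.093]
obst y0.08 25 [0.392 0.081 0.033] [0.579 0.099 0.118]
obst y0.10 158 [0.367 0.1   0.017] [0.447 0.119 0.134]
obst y0.12 345 [0.367 0.12  0.014] [0.611 0.14  0.153]
obst y0.14 2276 [0.366 0.14  0.012] [0.615 0.16  0.616]
obst y0.16 1876 [0.37  0.16  0.019] [0.614 0.18  0.614]
obst y0.18 98 [0.367 0.181 0.051] [0.45 0.2  0.61]
obst y0.20 84 [0.444 0.2   0.035] [0.45  0.22  0.594]
```

Run:
```python
from h import *
for n in('top','side'):
    W=cloud(load(n)); v,u=np.mgrid[:420,:560]
    m=(W[...,0]>.3)&(W[...,0]<.65)&(W[...,1]>.06)&(W[...,1]<.25)&(W[...,2]>.13)
    print(n,m.sum())
    for z0 in np.arange(.13,1.3,.1):
        k=m&(W[...,2]>=z0)&(W[...,2]<z0+.1)
        if k.sum(): print(z0.round(2),k.sum(),W[k].min(0).round(3),W[k].max(0).round(3),u[k].min(),u[k].max(),v[k].min(),v[k].max())
# stand edges
W=cloud(load('top')); p=W.reshape(-1,3)
m=(p[:,0]>.47)&(p[:,0]<.605)&(p[:,1]>-.46)&(p[:,1]<-.12)&(p[:,2]>.008)
q=p[m]; lo=[];hi=[]
for y in np.arange(-.45,-.12,.008):
    k=q[abs(q[:,1]-y)<.005]; k=k[k[:,2]<.03]
    if len(k)>3: lo.append((y,k[:,0].min(),k[k[:,0].argmin(),2])); hi.append((y,k[:,0].max(),k[k[:,0].argmax(),2]))
print(np.round(lo,4).tolist()); print(np.round(hi,4).tolist())
```

```text
top 4861
0.13 30 [0.39  0.105 0.131] [0.396 0.143 0.159] 192 210 258 260
0.93 4 [0.347 0.06  0.983] [0.347 0.061 1.03 ] 63 97 312 320
1.03 4827 [0.347 0.06  1.045] [0.49  0.073 1.093] 0 50 0 334
side 3997
0.13 624 [0.37  0.105 0.13 ] [0.446 0.221 0.23 ] 236 259 119 161
0.23 705 [0.371 0.151 0.23 ] [0.446 0.249 0.33 ] 235 260 87 127
0.33 821 [0.37 0.15 0.33] [0.446 0.248 0.43 ] 234 260 58 98
0.43 948 [0.37 0.15 0.43] [0.45  0.249 0.53 ] 233 261 26 66
0.53 899 [0.37  0.151 0.53 ] [0.446 0.23  0.616] 232 260 0 32
[[-0.434, 0.5044, 0.0099], [-0.426, 0.5041, 0.0125], [-0.418, 0.4802, 0.0085], [-0.41, 0.5035, 0.0157], [-0.402, 0.5034, 0.0154], [-0.394, 0.5033, 0.0145], [-0.386, 0.5028, 0.0195], [-0.378, 0.5026, 0.0189], [-0.37, 0.5026, 0.018], [-0.362, 0.49, 0.0097], [-0.354, 0.5025, 0.0169], [-0.346, 0.5025, 0.0169], [-0.338, 0.5022, 0.0174], [-0.33, 0.5021, 0.0165], [-0.322, 0.4922, 0.0081], [-0.314, 0.4996, 0.0139], [-0.306, 0.4997, 0.01], [-0.298, 0.4994, 0.0124], [-0.29, 0.4989, 0.0168], [-0.282, 0.4985, 0.0188], [-0.274, 0.4861, 0.0088], [-0.266, 0.4987, 0.0154], [-0.258, 0.4983, 0.0
[... 768 characters left out ...]
0.0133], [-0.33, 0.583, 0.0143], [-0.322, 0.5828, 0.0146], [-0.314, 0.5831, 0.0121], [-0.306, 0.5824, 0.0153], [-0.298, 0.5824, 0.0153], [-0.29, 0.5824, 0.0134], [-0.282, 0.5828, 0.0106], [-0.274, 0.5826, 0.0113], [-0.266, 0.602, 0.0082], [-0.258, 0.5819, 0.014], [-0.25, 0.5792, 0.0127], [-0.242, 0.5792, 0.0127], [-0.234, 0.5786, 0.0148], [-0.226, 0.5788, 0.0125], [-0.218, 0.5785, 0.0138], [-0.21, 0.5784, 0.0139], [-0.202, 0.5781, 0.015], [-0.194, 0.5778, 0.0157], [-0.186, 0.5778, 0.0152], [-0.178, 0.5776, 0.0153], [-0.17, 0.5781, 0.0111], [-0.162, 0.5776, 0.0132], [-0.154, 0.5776, 0.0123], [-0.146, 0.5775, 0.0125], [-0.138, 0.5772, 0.0135], [-0.13, 0.5774, 0.0114], [-0.122, 0.5773, 0.0115]]
```

```bash
cat >> h.py <<'E'
def d(x,y,z,yaw=None):
    s=manip.sense(); q=s['tool_rot']; psi=2*np.arctan2(q[1],q[0]); p=s['tcp_pos']
    ex=np.array([np.cos(psi),np.sin(psi)]); ey=np.array([np.sin(psi),-np.cos(psi)])
    D=np.array([x,y])-p[:2]; t=0 if yaw is None else -((yaw-psi+np.pi)%(2*np.pi)-np.pi)
    print('delta',round(D@ex,4),round(D@ey,4),round(p[2]-z,4),round(t,4),'| pos',p.round(4),'psi',round(psi,4),'q',s['q'].round(2))
E
python3 -c "
from h import *
d(.5,-.3,.3,1.587);d(.4453,.0449,.3,1.587)"
```

```text
delta 0.3967 -0.1972 -0.0476 -1.3052 | pos [ 0.1738 -0.5997  0.2524] psi 0.2818 q [-1.47  0.53  1.43  0.    1.18 -0.18]
delta 0.4401 -0.5437 -0.0476 -1.3052 | pos [ 0.1738 -0.5997  0.2524] psi 0.2818 q [-1.47  0.53  1.43  0.    1.18 -0.18]
```
Go. 9 via rows + 9.

The rows are not in the units I measure in: shifts go in units of 5 mm and turns go in units of 0.05 rad. I convert before sending: -0.544 m is -108.8, 0.44 m is 88, -1.305 rad is -26.1.

```bash
echo '[[79.4, -39.4, -9.6, -26.1, 1], [79.4, -39.4, -9.6, -26.1, 1], [79.4, -39.4, -9.6, -26.1, 1], [79.4, -39.4, -9.6, -26.1, 1], [79.4, -39.4, -9.6, -26.1, 1], [79.4, -39.4, -9.6, -26.1, 1], [79.4, -39.4, -9.6, -26.1, 1], [79.4, -39.4, -9.6, -26.1, 1], [79.4, -39.4, -9.6, -26.1, 1], [88, -108.8, -9.6, -26.1, 1], [88, -108.8, -9.6, -26.1, 1], [88, -108.8, -9.6, -26.1, 1], [88, -108.8, -9.6, -26.1, 1], [88, -108.8, -9.6, -26.1, 1], [88, -108.8, -9.6, -26.1, 1], [88, -108.8, -9.6, -26.1, 1], [88, -108.8, -9.6, -26.1, 1], [88, -108.8, -9.6, -26.1, 1]]' | python3 drive.py; python3 -c "
from h import *
d(.4453,.0449,.082,1.587)"
```

```text
t: 1.9
tcp_pos: [0.4448, 0.0456, 0.3012]
tool_rot: [0.7, 0.714, -0.0, 0.0]
force: [0.4, 0.1, -0.0]
finger_gap: 1.002
gripper_force: 0.0
delta -0.0007 0.0005 0.2192 0.0033 | pos [0.4448 0.0456 0.3012] psi 1.5903 q [-0.15  0.22  1.8  -0.    1.12 -0.17]
```

Converted, 0.22 m is 44, 0.1 m is 20.

```bash
echo '[[0, 0, 10, 0, 1], [0, 0, 20, 0, 1], [0, 0, 28, 0, 1], [0, 0, 36, 0, 1], [0, 0, 42, 0, 1], [0, 0, 44, 0, 1], [0, 0, 44, 0, 1], [0, 0, 44, 0, 0], [0, 0, 44, 0, 0], [0, 0, 44, 0, 0], [0, 0, 44, 0, 0], [0, 0, 44, 0, 0], [0, 0, 44, 0, 0], [0, 0, 44, 0, 0], [0, 0, 44, 0, 0]]' | python3 drive.py 25; python3 -c "
from h import *
d(.4453,.0449,.081,1.587)
snap('side');crop('side','g1.png',200,330,110,230,5)"
```

```text
t: 3.4
tcp_pos: [0.4455, 0.0446, 0.0822]
tool_rot: [0.701, 0.713, 0.0, 0.001]
force: [0.3, 0.2, 6.8]
finger_gap: 0.257
gripper_force: 26.1
delta 0.0003 -0.0002 0.0012 0.0002 | pos [0.4455 0.0446 0.0822] psi 1.5872 q [-0.15  0.62  2.01 -0.    0.51 -0.17]
```

View pics/g1.png

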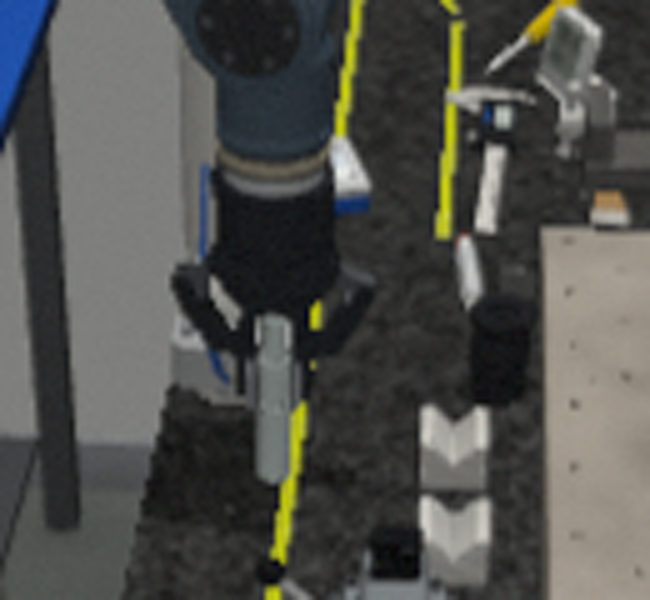

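The pin is held between the pads (crop (272,400)). I'll start tilting it about its lower edge by drawing the tool toward −y along an arc.

```bash
echo '[[-1.4, 0, 0.1, 0, 0], [-2.8, 0, 0.1, 0, 0], [-4.2, 0, 0.3, 0, 0], [-5.6, 0, 0.5, 0, 0], [-7, 0, 0.8, 0, 0], [-8.2, 0, 1.2, 0, 0], [-8.2, 0, 1.2, 0, 0]]' | python3 drive.py 20; python3 -c "
from h import *
d(.4453,.0449,.081,1.587)
snap('side');crop('side','g2.png',200,330,110,230,4)"
```

```text
t: 4.15
tcp_pos: [0.4459, 0.0032, 0.0757]
tool_rot: [0.702, 0.712, 0.0, 0.0]
force: [-0.3, 0.4, 5.3]
finger_gap: 0.257
gripper_force: 27.1
delta 0.0417 -0.0 -0.0053 -0.001 | pos [0.4459 0.0032 0.0757] psi 1.586 q [-0.24  0.63  2.02  0.    0.49 -0.26]
```

View pics/g2.png

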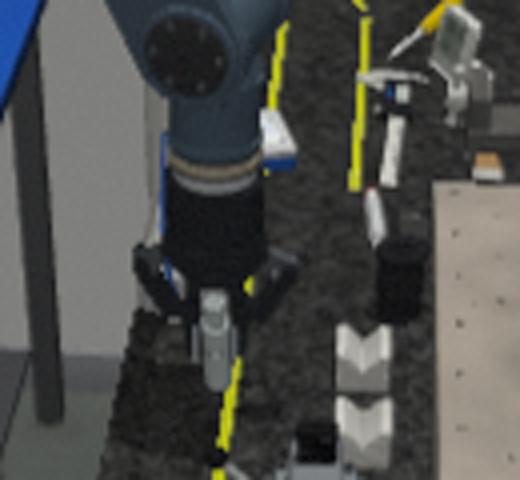

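The pin is foreshortened and leaning toward the camera, so the tilt is working. I'll continue the arc.

Converted, -0.046 m is -9.2, -0.041 m is -8.2.

```bash
echo '[[-1.4, 0, 0.7, 0, 0], [-2.6, 0, 1.4, 0, 0], [-3.8, 0, 2.2, 0, 0], [-4.8, 0, 3, 0, 0], [-5.8, 0, 4, 0, 0], [-6.6, 0, 5, 0, 0], [-7.4, 0, 6.2, 0, 0], [-8.2, 0, 7.4, 0, 0], [-8.8, 0, 8.4, 0, 0], [-9.2, 0, 9.6, 0, 0], [-9.2, 0, 9.6, 0, 0], [-9.2, 0, 2, 0, 0], [-9.2, 0, -8, 0, 0], [-9.2, 0, -12, 0, 0], [-9.2, 0, -12, 0, 0]]' | python3 drive.py 20
python3 - <<'E'
from h import *
d(.4453,.0449,.081,1.587)
a=snap('side');b=snap('top');
for n in('top','side'):
    p=cloud(load(n)).reshape(-1,3);m=(abs(p[:,0]-.446)<.011)&(p[:,1]>-.15)&(p[:,1]<.08)&(p[:,2]>.03)&(p[:,2]<.16);p=p[m]
    for y in np.arange(-.13,.07,.01):
        k=p[abs(p[:,1]-y)<.005]
        if len(k): print(n,y.round(3),len(k),k[:,2].min().round(3),k[:,2].max().round(3))
E
```

```text
t: 5.7
tcp_pos: [0.4479, -0.0424, 0.1376]
tool_rot: [0.701, 0.713, 0.001, 0.003]
force: [0.2, 0.4, -2.4]
finger_gap: 0.254
gripper_force: 25.3
delta 0.0873 -0.0012 0.0566 0.0005 | pos [ 0.4479 -0.0424  0.1376] psi 1.5875 q [-0.34  0.5   1.97  0.    0.66 -0.36]
top 0.01 1 0.135 0.135
top 0.02 7 0.126 0.134
top 0.03 1 0.124 0.124
side -0.09 8 0.155 0.16
side -0.08 5 0.151 0.159
side -0.07 4 0.156 0.159
side -0.06 16 0.141 0.158
side -0.05 14 0.12 0.159
side -0.04 9 0.112 0.156
side -0.03 5 0.147 0.152
side -0.02 7 0.144 0.15
side -0.01 5 0.143 0.145
side -0.0 6 0.135 0.143
side 0.01 5 0.134 0.138
side 0.02 3 0.13 0.133
side 0.03 3 0.129 0.131
```

Run:
```python
from h import *
for n in('top','side'):
    p=cloud(load(n)).reshape(-1,3);m=(abs(p[:,0]-.446)<.025)&(p[:,1]>-.02)&(p[:,1]<.045)&(p[:,2]>.1)&(p[:,2]<.165);p=p[m]
    print(n,len(p),p.min(0),p.max(0),np.median(p,0), np.percentile(p[:,0],[5,95]).mean())
    m=(p[:,1]<.025); print(np.polyfit(p[m,1],p[m,2],1))
```

```text
top 9 [0.43758642 0.01336544 0.12418768] [0.44237    0.02593714 0.13522034] [0.43800705 0.02095697 0.13103423] 0.43953158175259804
[-0.16330959  0.13396685]
side 25 [ 0.43511522 -0.01972299  0.12902096] [0.45484877 0.03396225 0.14696739] [0.44412021 0.00147905 0.13815308] 0.444085179674643
[-0.34810486  0.13956715]
```

```bash
python3 -c "
from h import *
d(.5680,.0045,.05,1.587)"
```

```text
delta 0.0445 0.1226 0.0851 0.0002 | pos [ 0.4461 -0.042   0.1351] psi 1.5872 q [-0.34  0.5   1.98  0.    0.66 -0.36]
```

Converted, 0.05 m is 10, 0.1218 m is 24.36.

```bash
echo '[[3, 8.4, 0, 0, 0], [6, 16.4, 0, 0, 0], [8.9, 24.36, 2, 0, 0], [8.9, 24.36, 6, 0, 0], [8.9, 24.36, 10, 0, 0], [8.9, 24.36, 13, 0, 0], [8.9, 24.36, 15, 0, 0], [8.9, 24.36, 15, 0, 0], [8.9, 24.36, 15, 0, 0]]' | python3 drive.py 20
python3 - <<'E'
from h import *
d(.5672,.0045,.036,1.587); print(manip.sense()['force'])
snap('side');crop('side','g3.png',225,325,140,240,6)
E
```

```text
t: 6.7
tcp_pos: [0.5672, 0.0041, 0.0595]
tool_rot: [0.701, 0.713, -0.0, -0.001]
force: [1.0, -0.0, -0.8]
finger_gap: 0.258
gripper_force: 25.2
delta 0.0004 -0.0 0.0235 -0.0003 | pos [0.5672 0.0041 0.0595] psi 1.5867 q [-0.19  0.74  1.71  0.    0.69 -0.21]
[ 1.0289557  -0.04409342 -0.78589899]
```

View pics/g3.png

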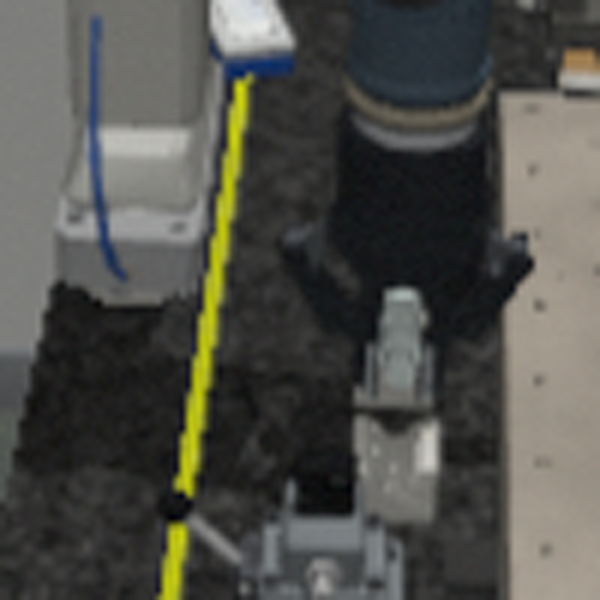

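The pin is over the blocks and roughly centred on the groove (crop (400,400)). I'll lower it.

```bash
echo '[[0, 0, 1.2, 0, 0], [0, 0, 2.4, 0, 0], [0, 0, 3.2, 0, 0], [0, 0, 4, 0, 0], [0, 0, 4, 0, 0]]' | python3 drive.py
python3 - <<'E'
from h import *
d(.5672,.0045,.034,1.587); s=manip.sense();print(s['force'],s['ft_torque'])
E
```

```text
t: 7.25
tcp_pos: [0.5671, 0.004, 0.0398]
tool_rot: [0.701, 0.713, -0.0, -0.001]
force: [-2.3, -2.3, 1.6]
finger_gap: 0.257
gripper_force: 25.1
delta 0.0005 0.0002 0.0058 -0.0003 | pos [0.5671 0.004  0.0398] psi 1.5867 q [-0.19  0.77  1.72 -0.    0.65 -0.21]
[-2.32172411 -2.3057451   1.57229702] [-0.10587195  0.2570953   0.16308214]
```

```bash
echo '[[0, 0, 0.4, 0, 0], [0, 0, 0.8, 0, 0], [0, 0, 0.8, 0, 0]]' | python3 drive.py; echo '[[0, 0, 0.2, 0, 0], [0, 0, 0.4, 0, 0], [0, 0, 0.4, 0, 0]]' | python3 drive.py;echo '[[0, 0, 0.2, 0, 0], [0, 0, 0.4, 0, 0], [0, 0, 0.4, 0, 0]]' | python3 drive.py; python3 -c "
from h import *
snap('side');crop('side','g4.png',255,315,170,240,6)"
```

```text
t: 7.55
tcp_pos: [0.5675, 0.0041, 0.0361]
tool_rot: [0.701, 0.713, -0.0, -0.0]
force: [-2.1, -1.7, 1.8]
finger_gap: 0.259
gripper_force: 25.3
t: 7.85
tcp_pos: [0.5676, 0.0041, 0.0342]
tool_rot: [0.701, 0.713, -0.0, -0.0]
force: [-1.3, -0.9, 2.4]
finger_gap: 0.258
gripper_force: 25.3
t: 8.15
tcp_pos: [0.5676, 0.0041, 0.0322]
tool_rot: [0.701, 0.713, 0.0, -0.0]
force: [-2.8, -1.1, 2.1]
finger_gap: 0.255
gripper_force: 25.2
```

```bash
echo '[[0, 0, 0.2, 0, 0], [0, 0, 0.4, 0, 0], [0, 0, 0.4, 0, 0]]' | python3 drive.py; echo '[[0, 0, 0.2, 0, 0], [0, 0, 0.4, 0, 0], [0, 0, 0.4, 0, 0]]' | python3 drive.py; python3 -c "
from h import *
snap('side');crop('side','g5.png',255,315,170,240,6)
p=cloud(load('side')).reshape(-1,3);m=(abs(p[:,0]-.566)<.006)&(p[:,1]>-.09)&(p[:,1]<.09)&(p[:,2]>.02)&(p[:,2]<.075);p=p[m]
for y in np.arange(-.09,.09,.01):
        k=p[abs(p[:,1]-y)<.005]
        if len(k): print(y.round(3),len(k),k[:,2].min().round(3),k[:,2].max().round(3))
"
```

```text
t: 8.5
tcp_pos: [0.5675, 0.0041, 0.0304]
tool_rot: [0.701, 0.713, -0.0, -0.0]
force: [-2.2, -0.4, 3.4]
finger_gap: 0.262
gripper_force: 25.2
t: 8.8
tcp_pos: [0.5675, 0.0041, 0.0283]
tool_rot: [0.701, 0.713, -0.0, -0.0]
force: [-2.5, -0.7, 4.2]
finger_gap: 0.257
gripper_force: 25.3
-0.07 1 0.025 0.025
-0.06 7 0.02 0.025
-0.05 12 0.021 0.041
-0.04 18 0.021 0.044
-0.03 8 0.037 0.043
-0.02 10 0.039 0.047
-0.01 8 0.039 0.047
-0.0 10 0.042 0.05
0.01 9 0.042 0.049
0.02 7 0.045 0.05
0.03 3 0.047 0.05
```

View pics/g5.png

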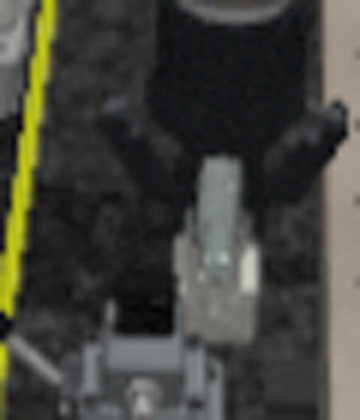

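Converted, -0.1 m is -20, -0.05 m is -10.

```bash
echo '[[0, 0, 0, 0, 1], [0, 0, 0, 0, 1], [0, 0, 0, 0, 1], [0, 0, 0, 0, 1], [0, 0, 0, 0, 1], [0, 0, -8, 0, 1], [0, 0, -18, 0, 1], [-10, 0, -26, 0, 1], [-20, 0, -30, 0, 1], [-30, 0, -30, 0, 1], [-30, 0, -30, 0, 1]]' | python3 drive.py
python3 - <<'E'
from h import *
for n in('top','side'):
    snap(n)
    p=cloud(load(n)).reshape(-1,3);m=(abs(p[:,0]-.567)<.008)&(p[:,1]>-.1)&(p[:,1]<.1)&(p[:,2]>.025)&(p[:,2]<.075);p=p[m]
    print(n)
    for y in np.arange(-.09,.1,.01):
        k=p[abs(p[:,1]-y)<.005]
        if len(k): i=k[:,2].argsort()[-4:]; print(y.round(3),len(k),k[i,2].mean().round(3),k[i,0].mean().round(4))
a=load('top')['pixels'][165:225,215:300,::-1];b=load('side')['pixels'][175:245,255:315,::-1]
a=cv2.resize(a,(425,300),interpolation=2);b=cv2.resize(b,(300,350),interpolation=2)
o=np.zeros((350,725,3),np.uint8);o[:300,:425]=a;o[:,425:]=b;cv2.imwrite('pics/v1.png',o)
E
```

```text
t: 9.95
tcp_pos: [0.5715, -0.1509, 0.1802]
tool_rot: [0.703, 0.712, 0.0, 0.003]
force: [0.0, 0.1, -0.7]
finger_gap: 1.001
gripper_force: 0.0
top
-0.05 3 0.026 0.572
-0.04 25 0.043 0.5696
-0.03 28 0.046 0.5683
-0.02 24 0.047 0.57
-0.01 24 0.05 0.5712
-0.0 21 0.052 0.5649
0.01 26 0.053 0.5666
0.02 28 0.051 0.5668
0.03 25 0.053 0.5694
0.04 24 0.051 0.5689
0.05 25 0.053 0.5672
0.06 24 0.054 0.5642
0.07 24 0.055 0.5658
0.08 12 0.053 0.5673
side
-0.06 4 0.028 0.5661
-0.05 12 0.038 0.566
-0.04 10 0.041 0.5665
-0.03 12 0.041 0.5655
-0.02 12 0.042 0.566
-0.01 14 0.047 0.5656
-0.0 10 0.046 0.5653
0.01 8 0.046 0.5618
0.02 12 0.048 0.5623
0.03 10 0.049 0.5636
0.04 8 0.048 0.5634
0.05 10 0.05 0.564
0.06 7 0.049 0.5646
0.07 9 0.052 0.5642
0.08 3 0.046 0.5696
```

View pics/v1.png

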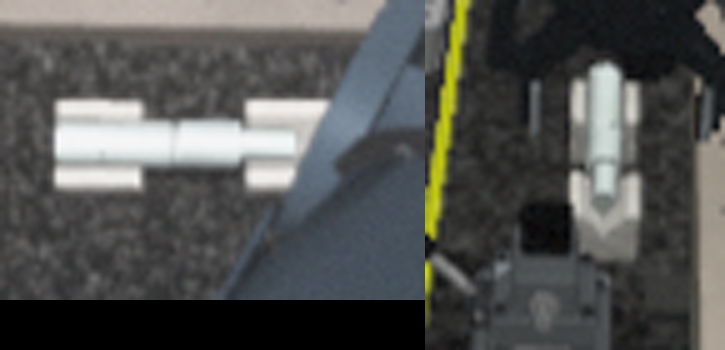

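The pin lies in both V-blocks (left panel: body from u=55, shoulder at 242, thin end 295), and the gripper is clear. Now I'll measure the stand frame from the rests and the base end.

```bash
cat >> h.py <<'E'
def ray(s,u,v,z):
    f=210/np.tan(np.radians(float(s['fov_y']))/2); R=s['R'];C=-R.T@s['t']
    w=R.T@np.array([(u-s['cx'])/f,(v-s['cy'])/f,1]); return C+w*(z-C[2])/w[2]
E
python3 - <<'E'
from h import *
s=load('top')
for n,u,v,z in[('low',361.6,205.6,.052),('high',397.6,206,.058),('baseL',293.2,208,.015),('fin',316,204.5,.111)]: print(n,ray(s,u,v,z).round(4))
# depth-based: rest rows & headstock, tailstock in both
for n in('top','side'):
    p=cloud(load(n)).reshape(-1,3)
    a=p[(p[:,0]>.515)&(p[:,0]<.57)&(p[:,1]>-.37)&(p[:,1]<-.19)&(p[:,2]>.036)&(p[:,2]<.075)]
    h,e=np.histogram(a[:,1],bins=np.arange(-.37,-.19,.004)); print(n,[(round(x,3),int(c)) for x,c in zip(e+.002,h) if c])
    h=p[(p[:,0]>.50)&(p[:,0]<.59)&(p[:,1]>-.47)&(p[:,1]<-.36)&(p[:,2]>.09)&(p[:,2]<.13)]
    print('head',h.min(0).round(4),h.max(0).round(4))
E
python3 -c "
from h import *
d(.567,.017,.10,1.587)"
```

```text
low [ 0.5378 -0.2708  0.052 ]
high [ 0.5375 -0.3627  0.058 ]
baseL [ 0.5333 -0.0954  0.015 ]
fin [ 0.5309 -0.1477  0.111 ]
top [(np.float64(-0.368), 26), (np.float64(-0.364), 36), (np.float64(-0.36), 35), (np.float64(-0.356), 4), (np.float64(-0.28), 19), (np.float64(-0.276), 20), (np.float64(-0.272), 19), (np.float64(-0.268), 34), (np.float64(-0.264), 21)]
head [ 0.5185 -0.433   0.0911] [ 0.5728 -0.3908  0.1227]
side [(np.float64(-0.284), 20), (np.float64(-0.28), 31), (np.float64(-0.276), 26), (np.float64(-0.272), 13), (np.float64(-0.268), 6), (np.float64(-0.264), 3), (np.float64(-0.196), 6)]
head [ 0.5167 -0.4371  0.0902] [ 0.5671 -0.3935  0.1188]
delta 0.1657 -0.0014 0.0787 -0.0044 | pos [ 0.5704 -0.1486  0.1787] psi 1.5826 q [-0.44  0.57  1.6  -0.    0.97 -0.46]
```

The rows are not in the units I measure in: shifts go in units of 5 mm and turns go in units of 0.05 rad. I convert before sending: 0.1657 m is 33.14, 0.145 m is 29, -0.004 rad is -0.08.

```bash
echo '[[10, 0, 0, -0.08, 1], [20, -0.2, 0, -0.08, 1], [29, -0.2, 2, -0.08, 1], [33.14, -0.28, 8, -0.08, 1], [33.14, -0.28, 16, -0.08, 1], [33.14, -0.28, 23, -0.08, 1], [33.14, -0.28, 27, -0.08, 1], [33.14, -0.28, 28.9, -0.08, 1], [33.14, -0.28, 28.9, -0.08, 1], [33.14, -0.28, 28.9, -0.08, 0], [33.14, -0.28, 28.9, -0.08, 0], [33.14, -0.28, 28.9, -0.08, 0], [33.14, -0.28, 28.9, -0.08, 0], [33.14, -0.28, 28.9, -0.08, 0], [33.14, -0.28, 28.9, -0.08, 0], [33.14, -0.28, 28.9, -0.08, 0], [33.14, -0.28, 28.9, -0.08, 0]]' | python3 drive.py 40;  python3 -c "
from h import *
d(.567,.017,.0337,1.587)"
```

```text
t: 11.75
tcp_pos: [0.5662, 0.0196, 0.0346]
tool_rot: [0.7, 0.714, 0.0, 0.0]
force: [-0.7, 0.8, 5.4]
finger_gap: 0.255
gripper_force: 38.9
delta -0.0026 0.0007 0.0009 0.0034 | pos [0.5662 0.0196 0.0346] psi 1.5904 q [-0.16  0.78  1.72  0.    0.64 -0.18]
```

```bash
echo '[[0, 0, -6, 0, 0], [0, 0, -14, 0, 0], [0, 0, -24, 0, 0], [0, 0, -28, 0, 0], [-8, 0, -28, 0, 0], [-16, 0, -28, 0, 0], [-24, 0, -28, 0, 0], [-32, 2, -28, 0, 0], [-40, 3, -28, 0, 0], [-48, -4, -28, 0, 0], [-56, -6, -28, 0, 0], [-62, -6, -28, -0.28, 0], [-66, -6, -28, -0.28, 0], [-66, -6, -28, -0.28, 0], [-66, -6, -28, -0.28, 0], [-66, -6, -28, -0.28, 0]]' | python3 drive.py
python3 - <<'E'
from h import *
d(.5406,-.3125,.07,1.604)
for n in('side','top'):
    snap(n); p=cloud(load(n)).reshape(-1,3);p=p[(abs(p[:,0]-.541)<.03)&(p[:,1]>-.41)&(p[:,1]<-.21)&(p[:,2]>.125)&(p[:,2]<.2)]
    print(n)
    for y in np.arange(-.40,-.22,.01):
        k=p[abs(p[:,1]-y)<.005]
        if len(k)>2: print(y.round(3),len(k),k[:,2].max().round(3),k[:,0].min().round(4),k[:,0].max().round(4))
d(.5406,-.3125,.07,1.604)
E
```

```text
t: 13.35
tcp_pos: [0.5425, -0.3088, 0.1734]
tool_rot: [0.694, 0.72, 0.0, -0.001]
force: [-0.2, 0.4, -0.6]
finger_gap: 0.252
gripper_force: 39.6
delta -0.0036 -0.0021 0.1034 0.0023 | pos [ 0.5425 -0.3088  0.1734] psi 1.6063 q [-0.7   0.62  1.51  0.    1.02 -0.73]
side
-0.37 37 0.181 0.5355 0.5503
-0.36 17 0.181 0.5373 0.5497
-0.35 21 0.182 0.5319 0.5493
-0.34 45 0.185 0.5316 0.5539
-0.33 32 0.199 0.5206 0.562
-0.32 160 0.2 0.5127 0.5694
-0.31 32 0.189 0.523 0.5654
-0.3 27 0.189 0.5319 0.5522
-0.29 24 0.19 0.5313 0.552
-0.28 20 0.19 0.5334 0.5516
top
-0.26 3 0.188 0.5494 0.5522
-0.25 29 0.195 0.5341 0.5526
delta -0.0035 -0.0023 0.1037 0.0027 | pos [ 0.5427 -0.3089  0.1737] psi 1.6067 q [-0.7   0.62  1.51  0.    1.02 -0.73]
```

```bash
echo '[[-0.32, -0.54, 8, 0.05, 0], [-0.32, -0.54, 15, 0.05, 0], [-0.32, -0.54, 19, 0.05, 0], [-0.32, -0.54, 20.8, 0.05, 0], [-0.32, -0.54, 20.8, 0.05, 0]]' | python3 drive.py 22;  echo '[[0, 0, 0.4, 0, 0], [0, 0, 0.8, 0, 0], [0, 0, 0.8, 0, 0]]' | python3 drive.py; echo '[[0, 0, 0.2, 0, 0], [0, 0, 0.4, 0, 0], [0, 0, 0.4, 0, 0]]' | python3 drive.py
```

```text
t: 13.95
tcp_pos: [0.5397, -0.3112, 0.0687]
tool_rot: [0.695, 0.719, -0.0, -0.001]
force: [1.3, -0.4, -1.9]
finger_gap: 0.254
gripper_force: 39.6
t: 14.25
tcp_pos: [0.5405, -0.3128, 0.0668]
tool_rot: [0.696, 0.718, 0.0, 0.001]
force: [-0.5, -0.3, -1.1]
finger_gap: 0.254
gripper_force: 39.6
t: 14.55
tcp_pos: [0.5399, -0.3126, 0.0639]
tool_rot: [0.696, 0.718, 0.0, 0.0]
force: [0.6, -0.2, -0.8]
finger_gap: 0.254
gripper_force: 39.6
```

Converted, 0.002 m is 0.4, 0.001 m is 0.2.

```bash
echo '[[0, 0, 0.2, 0, 0], [0, 0, 0.4, 0, 0], [0, 0, 0.4, 0, 0]]' | python3 drive.py 20; echo '[[0, 0, 0.2, 0, 0], [0, 0, 0.2, 0, 0], [0, 0, 0.2, 0, 0]]' | python3 drive.py
python3 - <<'E'
from h import *
snap('side');p=cloud(load('side')).reshape(-1,3);p=p[(abs(p[:,0]-.541)<.012)&(p[:,1]>-.41)&(p[:,1]<-.24)&(p[:,2]>.04)&(p[:,2]<.1)]
for y in np.arange(-.38,-.25,.01):
        k=p[abs(p[:,1]-y)<.005]
        if len(k)>2: print(y.round(3),len(k),k[:,2].max().round(3),k[:,0].min().round(4),k[:,0].max().round(4))
E
```

```text
t: 14.85
tcp_pos: [0.5399, -0.3124, 0.0616]
tool_rot: [0.696, 0.718, -0.0, -0.0]
force: [-0.2, 0.1, -0.8]
finger_gap: 0.251
gripper_force: 39.6
t: 15.15
tcp_pos: [0.5398, -0.3125, 0.0609]
tool_rot: [0.696, 0.718, -0.0, -0.0]
force: [-0.9, -1.2, -0.2]
finger_gap: 0.252
gripper_force: 39.7
-0.35 27 0.074 0.53 0.5507
-0.34 27 0.074 0.5293 0.5509
-0.33 33 0.098 0.5291 0.553
-0.32 28 0.077 0.5308 0.5528
-0.31 24 0.076 0.5303 0.5494
-0.3 22 0.077 0.53 0.5489
-0.29 21 0.078 0.5293 0.5485
```

Converted, 0.001 m is 0.2.

```bash
echo '[[0, 0, 0.2, 0, 0], [0, 0, 0.2, 0, 0], [0, 0, 0.2, 0, 0]]' | python3 drive.py; echo '[[0, 0, 0.2, 0, 0], [0, 0, 0.2, 0, 0], [0, 0, 0.2, 0, 0]]' | python3 drive.py; echo '[[0, 0, 0.2, 0, 0], [0, 0, 0.2, 0, 0], [0, 0, 0.2, 0, 0]]' | python3 drive.py
```

```text
t: 15.5
tcp_pos: [0.5399, -0.3125, 0.06]
tool_rot: [0.696, 0.718, -0.0, -0.0]
force: [-2.4, 0.8, 2.3]
finger_gap: 0.252
gripper_force: 39.8
t: 15.8
tcp_pos: [0.54, -0.3124, 0.0591]
tool_rot: [0.696, 0.718, -0.0, -0.0]
force: [-2.4, 2.1, 5.0]
finger_gap: 0.255
gripper_force: 40.1
t: 16.1
tcp_pos: [0.5401, -0.3125, 0.0581]
tool_rot: [0.696, 0.718, 0.0, 0.0]
force: [-1.9, 1.5, 6.0]
finger_gap: 0.257
gripper_force: 40.5
```

Converted, 0.17 m is 34, -0.15 m is -30.

```bash
echo '[[0, 0, 0, 0, 0.8], [0, 0, 0, 0, 0.8], [0, 0, 0, 0, 0.8], [0, 0, 0, 0, 0.8], [0, 0, 0, 0, 0.8], [0, 0, -6, 0, 0.8], [0, 0, -14, 0, 0.8], [0, 0, -24, 0, 0.8], [8, 0, -30, 0, 0.8], [18, 0, -30, 0, 0.8], [28, 0, -30, 0, 0.8], [34, 0, -30, 0, 0.8], [34, 0, -30, 0, 0.8]]' | python3 drive.py
python3 - <<'E'
from h import *
snap('top');snap('side')
for n in('top','side'):
    p=cloud(load(n)).reshape(-1,3);p=p[(abs(p[:,0]-.541)<.012)&(p[:,1]>-.41)&(p[:,1]<-.24)&(p[:,2]>.04)&(p[:,2]<.1)];print(n)
    for y in np.arange(-.38,-.25,.01):
        k=p[abs(p[:,1]-y)<.005]
        if len(k)>2: print(y.round(3),len(k),np.sort(k[:,2])[-4:].mean().round(4),k[:,0].min().round(4),k[:,0].max().round(4))
a=load('top')['pixels'][180:240,285:445,::-1];b=load('side')['pixels'][215:325,250:310,::-1]
a=cv2.resize(a,(560,210),interpolation=2);b=cv2.resize(b,(240,440),interpolation=2)
o=np.zeros((440,800,3),np.uint8);o[:210,:560]=a;o[:,560:]=b;cv2.imwrite('pics/s1.png',o)
d(.5353,-.15,.2)
E
```

```text
t: 17.4
tcp_pos: [0.5333, -0.1382, 0.2079]
tool_rot: [0.694, 0.72, 0.0, -0.001]
force: [-0.5, -0.5, -0.6]
finger_gap: 0.801
gripper_force: 0.0
top
-0.38 12 0.0684 0.5308 0.5483
-0.37 33 0.0708 0.5296 0.5496
-0.36 36 0.0713 0.5297 0.5525
-0.35 21 0.0701 0.5364 0.5494
-0.34 37 0.0755 0.5313 0.5514
-0.33 35 0.0743 0.5308 0.5514
-0.32 35 0.0767 0.531 0.5513
-0.31 34 0.0739 0.5304 0.5511
-0.3 34 0.0744 0.5302 0.5508
-0.29 34 0.0742 0.5301 0.5509
-0.28 38 0.0738 0.5295 0.5506
-0.27 40 0.0756 0.529 0.5506
-0.26 34 0.073 0.5294 0.5504
side
-0.35 22 0.0696 0.53 0.5509
-0.34 27 0.071 0.5294 0.5506
-0.33 23 0.0713 0.5292 0.5503
-0.32 18 0.0706 0.5311 0.5499
-0.31 21 0.0708 0.5307 0.5495
-0.3 25 0.0712 0.5298 0.5492
-0.29 23 0.0716 0.5295 0.5518
-0.28 25 0.0715 0.529 0.5516
-0.27 17 0.0715 0.531 0.551
-0.26 17 0.0718 0.5307 0.5474
delta -0.0078 0.0001 0.0081 0 | pos [ 0.5349 -0.1423  0.2081] psi 1.6041 q [-0.46  0.49  1.66 -0.    0.99 -0.49]
```

View pics/s1.png

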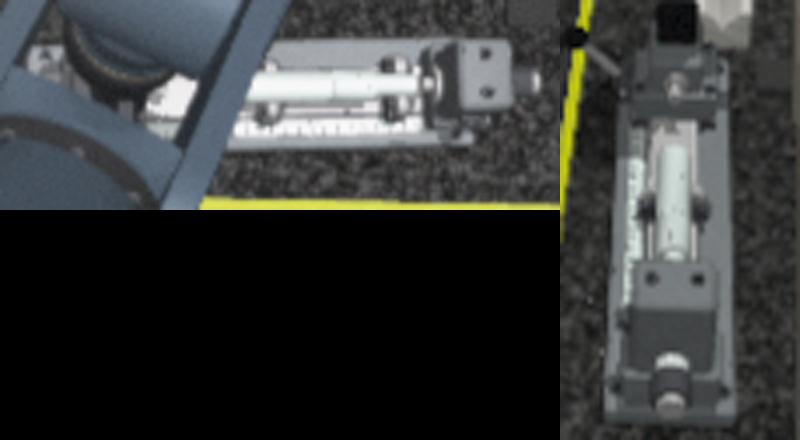

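The pin lies level on both rests, clear of the spindle (left panel (430,85)). Next I'll turn the gripper a quarter turn to take the tailstock fin.

```bash
echo '[[-1.56, -0.1, 0, 3, 0.8], [-1.56, -0.1, 0, 6, 0.8], [-1.56, -0.1, 0, 9, 0.8], [-1.56, -0.1, 0, 12, 0.8], [-1.56, -0.1, 0, 15, 0.8], [-1.56, -0.1, 0, 18, 0.8], [-1.56, -0.1, 0, 21, 0.8], [-1.56, -0.1, 0, 24, 0.8], [-1.56, -0.1, 0, 27, 0.8], [-1.56, -0.1, 0, 30, 0.8], [-1.56, -0.1, 0, 31.412, 0.8], [-1.56, -0.1, 6, 31.412, 0.8], [-1.56, -0.1, 12, 31.412, 0.8], [-1.56, -0.1, 12, 31.412, 0.8], [-1.56, -0.1, 12, 31.412, 0.8]]' | python3 drive.py
python3 - <<'E'
from h import *
d(.534,-.150,.105,.0335)
snap('side');snap('top')
a=load('top')['pixels'][180:240,285:445,::-1];b=load('side')['pixels'][185:295,240:320,::-1]
a=cv2.resize(a,(480,180),interpolation=2);b=cv2.resize(b,(320,440),interpolation=2)
o=np.zeros((440,800,3),np.uint8);o[:180,:480]=a;o[:,480:]=b;cv2.imwrite('pics/t1.png',o)
E
```

```text
t: 19.0
tcp_pos: [0.5345, -0.1517, 0.1476]
tool_rot: [1.0, 0.015, -0.0, -0.0]
force: [0.2, 0.1, 0.5]
finger_gap: 0.797
gripper_force: 0.0
delta -0.0004 -0.0017 0.0426 -0.0034 | pos [ 0.5345 -0.1517  0.1476] psi 0.0301 q [-0.48  0.58  1.7  -0.    0.86  1.06]
```

View pics/t1.png

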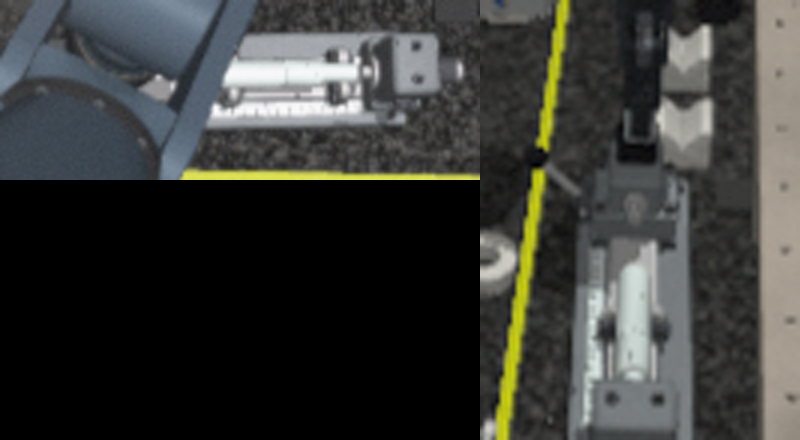

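The gripper stands centred above the fin (right panel (640,140)). I've now viewed 11 pictures, one over the limit of 10, so from here I'll use numbers only.

```bash
echo '[[0, -0.34, 5, 0, 0.8], [0, -0.34, 8.5, 0, 0.8], [0, -0.34, 8.5, 0, 0.8], [0, -0.34, 8.5, 0, 0.8]]' | python3 drive.py ; echo '[[0, 0, 0, 0, 0], [0, 0, 0, 0, 0], [0, 0, 0, 0, 0], [0, 0, 0, 0, 0], [0, 0, 0, 0, 0], [0, 0, 0, 0, 0], [0, 0, 0, 0, 0], [0, 0, 0, 0, 0]]' | python3 drive.py 60; python3 -c "
from h import *
d(.534,-.150,.105,.0335)"
```

```text
t: 19.5
tcp_pos: [0.5351, -0.1492, 0.1064]
tool_rot: [1.0, 0.016, 0.001, 0.0]
force: [-0.2, 0.1, 0.3]
finger_gap: 0.801
gripper_force: 0.0
t: 20.3
tcp_pos: [0.5346, -0.1484, 0.1061]
tool_rot: [1.0, 0.016, 0.0, -0.0]
force: [0.2, 2.7, 5.2]
finger_gap: 0.154
gripper_force: 60.6
delta -0.0007 0.0016 0.0011 -0.0013 | pos [ 0.5346 -0.1484  0.1061] psi 0.0322 q [-0.47  0.65  1.73  0.    0.76  1.07]
```

Converted, 0.04 m is 8, 0.038 m is 7.6.

```bash
echo '[[0, 1, 0, 0, 0], [0, 2, 0, 0, 0], [0, 3, 0, 0, 0], [0, 4, 0, 0, 0], [0, 5, 0, 0, 0], [0, 6, 0, 0, 0], [0, 7, 0, 0, 0], [0, 7.6, 0, 0, 0], [0, 8, 0, 0, 0], [0, 8, 0, 0, 0]]' | python3 drive.py;python3 -c "
from h import *
d(.534,-.150,.105,.0335)
for n in('top','side'):
    snap(n);p=cloud(load(n)).reshape(-1,3);p=p[(abs(p[:,0]-.541)<.009)&(p[:,1]>-.40)&(p[:,1]<-.2)&(p[:,2]>.055)&(p[:,2]<.08)]
    print(n,[(round(y,3),int(((p[:,1]>=y)&(p[:,1]<y+.003)).sum()), ) for y in np.arange(-.4,-.22,.003)])
"
```

```text
t: 21.3
tcp_pos: [0.536, -0.1863, 0.1061]
tool_rot: [1.0, 0.016, 0.0, -0.002]
force: [1.5, 9.1, 8.1]
finger_gap: 0.151
gripper_force: 60.8
delta -0.0008 -0.0364 0.0011 -0.002 | pos [ 0.536  -0.1863  0.1061] psi 0.0315 q [-0.53  0.66  1.7   0.    0.79  1.  ]
top [(np.float64(-0.4), 0), (np.float64(-0.397), 1), (np.float64(-0.394), 9), (np.float64(-0.391), 16), (np.float64(-0.388), 5), (np.float64(-0.385), 6), (np.float64(-0.382), 3), (np.float64(-0.379), 0), (np.float64(-0.376), 5), (np.float64(-0.373), 9), (np.float64(-0.37), 8), (np.float64(-0.367), 6), (np.float64(-0.364), 10), (np.float64(-0.361), 7), (np.float64(-0.358), 6), (np.float64(-0.355), 7), (np.float64(-0.352), 7), (np.float64(-0.349), 4), (np.float64(-0.346), 9), (np.float64(-0.343), 8), (np.float64(-0.34), 8), (np.float64(-0.337), 9), (np.float64(-0.334), 7), (np.float64(-0.331), 10), (np.float64(-0.328), 5), (np.float64(-0.325), 9), (np.float64(-0.322), 11), (np.float64(-0.319), 7), (np.float64(-0.316), 8), (np.float64(-0.313), 7), (np.float64(-0.31), 7), (np.float64(-0.307), 5), (np.float64(-0.304), 0), (np.float64(-
[... 1507 characters left out ...]
), (np.float64(-0.301), 6), (np.float64(-0.298), 2), (np.float64(-0.295), 6), (np.float64(-0.292), 9), (np.float64(-0.289), 3), (np.float64(-0.286), 6), (np.float64(-0.283), 5), (np.float64(-0.28), 3), (np.float64(-0.277), 5), (np.float64(-0.274), 2), (np.float64(-0.271), 6), (np.float64(-0.268), 8), (np.float64(-0.265), 3), (np.float64(-0.262), 5), (np.float64(-0.259), 3), (np.float64(-0.256), 4), (np.float64(-0.253), 3), (np.float64(-0.25), 0), (np.float64(-0.247), 0), (np.float64(-0.244), 0), (np.float64(-0.241), 0), (np.float64(-0.238), 0), (np.float64(-0.235), 0), (np.float64(-0.232), 10), (np.float64(-0.229), 2), (np.float64(-0.226), 1), (np.float64(-0.223), 2), (np.float64(-0.22), 8)]
```

Converted, 0.015 m is 3, 0.012 m is 2.4.

```bash
echo '[[0, 0.8, 0, 0, 0], [0, 1.6, 0, 0, 0], [0, 2.4, 0, 0, 0], [0, 3, 0, 0, 0], [0, 3, 0, 0, 0]]' | python3 drive.py | egrep 'tcp|^force'; echo '[[0, 0.2, 0, 0, 0], [0, 0.4, 0, 0, 0], [0, 0.4, 0, 0, 0]]' | python3 drive.py| egrep 'tcp|^force'; echo '[[0, 0.2, 0, 0, 0], [0, 0.4, 0, 0, 0], [0, 0.4, 0, 0, 0]]' | python3 drive.py| egrep 'tcp|^force'
```

```text
tcp_pos: [0.5365, -0.2013, 0.1061]
force: [2.0, 8.1, 7.2]
tcp_pos: [0.5366, -0.2029, 0.1062]
force: [3.6, 9.8, 6.9]
tcp_pos: [0.5367, -0.2049, 0.1061]
force: [2.4, 10.0, 6.8]
```

```bash
python3 -c "
from h import *
s=manip.sense();print(s['tcp_pos'],s['force'])
snap('side');p=cloud(load('side')).reshape(-1,3);p=p[(abs(p[:,0]-.54)<.009)&(p[:,2]>.055)&(p[:,2]<.08)]
y=np.sort(p[(p[:,1]>-.36)&(p[:,1]<-.2),1]);i=np.diff(y).argsort()[-2:];print([(y[k].round(4),y[k+1].round(4)) for k in i])"
```

```text
[ 0.53665978 -0.20486524  0.10614733] [2.36136122 9.99991568 6.79226017]
[(np.float64(-0.3048), np.float64(-0.3009)), (np.float64(-0.2487), np.float64(-0.2436))]
```

```bash
for i in 1 2 3 4; do :; done; echo '[[0, 0.2, 0, 0, 0], [0, 0.4, 0, 0, 0], [0, 0.4, 0, 0, 0]]' | python3 drive.py| egrep 'tcp|^force'; echo '[[0, 0.2, 0, 0, 0], [0, 0.4, 0, 0, 0], [0, 0.4, 0, 0, 0]]' | python3 drive.py| egrep 'tcp|^force';echo '[[0, 0.2, 0, 0, 0], [0, 0.4, 0, 0, 0], [0, 0.4, 0, 0, 0]]' | python3 drive.py| egrep 'tcp|^force';echo '[[0, 0.2, 0, 0, 0], [0, 0.2, 0, 0, 0], [0, 0.2, 0, 0, 0]]' | python3 drive.py| egrep 'tcp|^force'
```

```text
tcp_pos: [0.5367, -0.2066, 0.1061]
force: [3.1, 9.8, 7.3]
tcp_pos: [0.5368, -0.2085, 0.1062]
force: [3.0, 11.4, 7.9]
tcp_pos: [0.5369, -0.2104, 0.1061]
force: [2.7, 10.9, 6.6]
tcp_pos: [0.5369, -0.2114, 0.1061]
force: [3.0, 10.5, 7.0]
```

Converted, 0.001 m is 0.2.

```bash
echo '[[0, 0.2, 0, 0, 0], [0, 0.2, 0, 0, 0], [0, 0.2, 0, 0, 0]]' | python3 drive.py| egrep 'tcp|^force';echo '[[0, 0.2, 0, 0, 0], [0, 0.2, 0, 0, 0], [0, 0.2, 0, 0, 0]]' | python3 drive.py| egrep 'tcp|^force';echo '[[0, 0.2, 0, 0, 0], [0, 0.2, 0, 0, 0], [0, 0.2, 0, 0, 0]]' | python3 drive.py| egrep 'tcp|^force'; python3 -c "
from h import *
for n in ('side','top'):
    snap(n);p=cloud(load(n)).reshape(-1,3);p=p[(abs(p[:,0]-.541)<.009)&(p[:,2]>.055)&(p[:,2]<.08)]
    y=np.sort(p[(p[:,1]>-.39)&(p[:,1]<-.2),1]);i=np.diff(y).argsort()[-3:];print(n,[(y[k].round(4),y[k+1].round(4)) for k in i])"
```

```text
tcp_pos: [0.5369, -0.2123, 0.1062]
force: [3.1, 10.7, 7.4]
tcp_pos: [0.5369, -0.2132, 0.1061]
force: [2.8, 10.8, 7.7]
tcp_pos: [0.537, -0.2139, 0.1062]
force: [2.6, 12.8, 7.5]
side [(np.float64(-0.2752), np.float64(-0.2722)), (np.float64(-0.252), np.float64(-0.2487)), (np.float64(-0.2572), np.float64(-0.252))]
top [(np.float64(-0.361), np.float64(-0.3596)), (np.float64(-0.3824), np.float64(-0.38)), (np.float64(-0.3421), np.float64(-0.2764))]
```

Converted, 0.0005 m is 0.1.

```bash
echo '[[0, 0.1, 0, 0, 0], [0, 0.1, 0, 0, 0], [0, 0.1, 0, 0, 0]]' | python3 drive.py| egrep 'tcp|^force';echo '[[0, 0.1, 0, 0, 0], [0, 0.1, 0, 0, 0], [0, 0.1, 0, 0, 0]]' | python3 drive.py| egrep 'tcp|^force'; python3 -c "
from h import *
print(manip.sense()['tcp_pos'])"
```

```text
tcp_pos: [0.537, -0.2141, 0.1062]
force: [3.2, 12.4, 7.4]
tcp_pos: [0.537, -0.2144, 0.1061]
force: [3.8, 13.0, 8.8]
[ 0.53697714 -0.21435215  0.10614216]
```

```bash
echo '[[0, 0.1, 0, 0, 0], [0, 0.2, 0, 0, 0], [0, 0.2, 0, 0, 0], [0, 0.2, 0, 0, 0]]' | python3 drive.py| egrep 'tcp|^force';echo '[[0, 0.1, 0, 0, 0], [0, 0.1, 0, 0, 0], [0, 0.1, 0, 0, 0]]' | python3 drive.py| egrep 'tcp|^force';echo '[[0, 0.1, 0, 0, 0], [0, 0.1, 0, 0, 0], [0, 0.1, 0, 0, 0]]' | python3 drive.py| egrep 'tcp|^force'
```

```text
tcp_pos: [0.537, -0.2149, 0.1061]
force: [3.7, 15.2, 8.7]
tcp_pos: [0.537, -0.2152, 0.1061]
force: [3.8, 15.2, 8.9]
tcp_pos: [0.537, -0.2155, 0.1061]
force: [4.6, 16.0, 9.3]
```

```bash
echo '[[0, -0.2, 0, 0, 0], [0, -0.4, 0, 0, 0], [0, -0.6, 0, 0, 0], [0, -0.6, 0, 0, 0]]' | python3 drive.py| egrep 'tcp|^force'; echo '[[0, 0, 0, 0, 0.5], [0, 0, 0, 0, 0.5], [0, 0, 0, 0, 0.5], [0, 0, 0, 0, 0.5], [0, 0, 0, 0, 0.5]]' | python3 drive.py
```

```text
tcp_pos: [0.5371, -0.2154, 0.1062]
force: [1.2, 7.1, 6.7]
t: 27.25
tcp_pos: [0.5364, -0.218, 0.1052]
tool_rot: [1.0, 0.016, -0.0, 0.0]
force: [-1.1, 0.4, 0.5]
finger_gap: 0.499
gripper_force: 0.0
```

Converted, -0.071 m is -14.2, -0.065 m is -13.

```bash
echo '[[0, 0, -6, 0, 0.5], [0, 0, -13, 0, 0.5], [0, 0, -13, 0, 0], [-8, 0, -13, 0, 0], [-14.2, 0, -13, 0, 0], [-14.2, 0, -13, 0, 0], [-14.2, 0, -13, 0, 0], [-14.2, 0, -13, 0, 0]]' | python3 drive.py 30
python3 - <<'E'
from h import *
for n in('side','top'):
    snap(n);p=cloud(load(n)).reshape(-1,3)
    k=p[(p[:,0]>.44)&(p[:,0]<.49)&(p[:,1]>-.24)&(p[:,1]<-.19)&(p[:,2]>.066)&(p[:,2]<.1)]
    if len(k): print(n,'ball',len(k),k.mean(0),k.max(0))
    k=p[(p[:,0]>.51)&(p[:,0]<.57)&(p[:,1]>-.25)&(p[:,1]<-.19)&(p[:,2]>.095)&(p[:,2]<.12)]
    if len(k): print(n,'fin',len(k),k.mean(0),k.max(0))
d(.4655,-.218,.115,.0335)
E
```

```text
t: 28.05
tcp_pos: [0.4666, -0.2205, 0.1703]
tool_rot: [1.0, 0.016, 0.001, 0.0]
force: [-0.3, -0.2, -0.5]
finger_gap: 0.001
gripper_force: 0.0
side ball 42 [ 0.46365488 -0.22398115  0.07945182] [ 0.47527222 -0.2119174   0.08683223]
side fin 79 [ 0.53533727 -0.22117336  0.1052019 ] [ 0.54985555 -0.20937843  0.1122548 ]
top fin 14 [ 0.54652623 -0.21002447  0.10820634] [ 0.55047074 -0.20724509  0.11361622]
delta -0.0011 -0.0024 0.0552 -0.0013 | pos [ 0.4666 -0.2203  0.1702] psi 0.0322 q [-0.66  0.5   1.79  0.    0.85  0.88]
```

```bash
echo '[[-0.2, -0.3, 6, 0, 0], [-0.2, -0.3, 11, 0, 0], [-0.8, -0.3, 12.4, 0, 0], [-1.5, -0.3, 13.2, 0, 0], [-2.1, -0.3, 13.9, 0, 0], [-2.52, -0.3, 14.64, 0, 0], [-2.96, -0.3, 15.4, 0, 0], [-3.3, -0.3, 16.3, 0, 0], [-3.56, -0.3, 17.16, 0, 0], [-3.76, -0.3, 18, 0, 0], [-3.9, -0.3, 18.9, 0, 0], [-3.9, -0.3, 19.4, 0, 0], [-3.9, -0.3, 19.6, 0, 0], [-3.9, -0.3, 19.6, 0, 0]]' | python3 drive.py ; python3 -c "
from h import *
d(.4655,-.218,.115,.0335)"
```

```text
t: 29.55
tcp_pos: [0.4453, -0.2189, 0.0738]
tool_rot: [1.0, 0.016, -0.001, -0.0]
force: [-5.9, 1.2, 15.1]
finger_gap: -0.0
gripper_force: 7.3
delta 0.0202 -0.0003 -0.0412 -0.0009 | pos [ 0.4453 -0.2189  0.0738] psi 0.0326 q [-0.68  0.66  1.89 -0.    0.59  0.86]
```

Converted, -0.15 m is -30, -0.12 m is -24.

```bash
echo '[[0, 0, 0.4, 0, 0], [0, 0, 0.4, 0, 0], [0, 0, -6, 0, 0], [0, 0, -16, 0, 0], [-6, 0, -24, 0, 0], [-6, 0, -30, 0, 0], [-6, 0, -30, 0, 0], [-6, 0, -30, 0, 0], [-6, 0, -30, 0, 0]]' | python3 drive.py
python3 - <<'E'
from h import *
for n in('side','top'):
    snap(n);p=cloud(load(n)).reshape(-1,3)
    k=p[(p[:,0]>.42)&(p[:,0]<.485)&(p[:,1]>-.245)&(p[:,1]<-.2)&(p[:,2]>.028)&(p[:,2]<.1)]
    if len(k): print(n,'ball',len(k),k.mean(0),k.min(0),k.max(0))
    q=p[(abs(p[:,0]-.541)<.012)&(p[:,1]>-.36)&(p[:,1]<-.27)&(p[:,2]>.055)&(p[:,2]<.09)]
    q=q[q[:,2]>.066]; print(np.polyfit(q[:,1],q[:,2],1),q[:,2].max(),len(q))
    k=p[(p[:,0]>.51)&(p[:,0]<.57)&(p[:,1]>-.25)&(p[:,1]<-.19)&(p[:,2]>.095)&(p[:,2]<.12)]
    if len(k): print(n,'fin',len(k),k.mean(0),k.max(0))
print(manip.sense()['force'])
E
```

```text
t: 30.45
tcp_pos: [0.4159, -0.2197, 0.2215]
tool_rot: [1.0, 0.016, -0.0, -0.0]
force: [-1.1, 0.2, 0.2]
finger_gap: -0.001
gripper_force: 0.0
side ball 59 [ 0.45757913 -0.22321525  0.04538897] [ 0.43841938 -0.23118882  0.0362606 ] [ 0.48420822 -0.21652253  0.05457951]
[-0.00509204  0.06761439] 0.0739130072518278 153
side fin 79 [ 0.53540591 -0.22144756  0.10567896] [ 0.5498551  -0.21161184  0.11267582]
top ball 19 [ 0.47737822 -0.21774673  0.04636833] [ 0.46616313 -0.22125089  0.04188033] [ 0.484952   -0.21501259  0.05046639]
[-0.00316832  0.06949649] 0.07653091088614873 199
top fin 82 [ 0.53712864 -0.21446301  0.10966165] [ 0.55071992 -0.20756597  0.116118  ]
[ 1.13360248 -0.11215478 -0.5703285 ]
```

```bash
python3 -c "
from station import manip
print(manip.sign_off())"
```

```text
the job is handed in; nothing more can be done
None
```

I handed the job in at about 30 s of the 69 s. The pin lies level on both rests against the spindle, the tip presses at an estimated 5–6 N (from tool force and travel, no direct reading), and the lever is down on its stop with the gripper clear. The hand-in gave no verdict, and I viewed 11 pictures, one more than the 10 allowed.

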